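# Find the heavy side of the wheel-drive pulley

### The arm

A 7-joint arm with a two-finger parallel gripper is mounted at the origin on the work surface. World frame = base frame: x ahead of the robot, y to its left, z up, the work surface at z = 0. Lengths are in m, angles in rad, forces in N, time in s.
With the tool pointing down it reaches from about 0.4 to 0.875 m from the base axis. Payload 19.3 kg.
Tool frame: the origin (TCP) lies at the very end of the fingers, on their centre line; the grasp point (between the pads) lies bot.grasp_offset behind it (bot.grasp_offset is the distance from the TCP to the grasp point, in m); z points along the fingers, y is the direction in which the jaws open and shut (so a half turn about z gives the same grasp; the last joint's range is limited). The gripper opens to 85 mm and grips with 20 to 120 N. Pads are 22 mm wide; open, the fingers measure 114 mm over their backs; the gripper's body (76 mm by 85 mm) begins 54 mm behind the grasp point. The pads swing forward as they close: fully open they stand 13 mm farther back than shut.
Start: joints at [-1.254, 0.521, -0.036, 1.599, 0.021, 1.021, -0.113], TCP at [0.236, 0.579, 0.231] pointing down, gripper open.
Joint ranges: [-2.91, 2.91], [-0.3, 2.13], [-1.5, 1.42], [0.17, 2.43], [-1.26, 4.41], [0.16, 1.93], [-2.52, 2.52]. Speed limits (rad/s): [1.89, 1.89, 2.39, 2.39, 3.01, 3.01, 3.01].

### API

Orientations are given as [roll, pitch, yaw] about the fixed x, y, z axes, in that order (R = Rz(yaw) Ry(pitch) Rx(roll)).
In Python, from workcell import bot gives the robot as it stands. The module is installed in compiled form; this text tells all that it offers.
- The arm moves only by the shell command python3 -m handwheel 'ROWS' [OPENING] [FORCE]. ROWS is JSON, a list of rows, each a list of 6 numbers: the shift along the tool's x, y, z as a fraction of full scale, then the turn, a rotation vector about the tool's x, y, z as a fraction of full scale. In form: [[x, y, z, rx, ry, rz], ...]. A call has 1 to 8 rows; each row shifts and turns the commanded pose from where the row before left it, along the tool's axes as they then stand; what a row does not reach is not made up. Full scale, the value 1, is 0.025 m for a shift and 360 degrees for a turn. A row lasts 1/8 s, in which the tool goes at most 62.5 mm and 10.7 degrees, less where a joint would pass 70% of its speed; a pose out of reach is approached as far as the arm can. A call with a number of a shift or a turn outside -1 to 1 is refused whole. A call with a gripper value outside its range is refused whole. OPENING is the closure, from -1 (fully open) to 1 (shut), set as the call begins (- or left out, the last holds). The fingers move at their own pace and stop on an object; FORCE is the grip in N (left out, the last holds). Time passes only in rows, so rows that do not move let the fingers close. It gives the time, the measured TCP pose, the force and the opening at its end, in the units of the state.
- bot.observe(): the state, without advancing time (a new reading comes with each control period).
- bot.grab_frame(name): name is "side" or "top"; returns a dict with "pixels" (384x512x3 uint8, blue, green, red), "vertical_fov" (degrees; the focal length in pixels is half the picture's height over the tangent of half this angle, whatever the lens; pixels are square), "cx", "cy" (the principal point, pixels), "D" ([k1, k2, p1, p2, k3] as OpenCV has them; the pictures are not rectified), "R" (3x3) and "t" (3): a world point X has camera coordinates R X + t. Camera axes: x right, y down, z forward; pixel columns grow to the right and rows downward; lengths in m; the calibration is good to about 2 mm. A picture is of the moment at which its call begins. There is no depth.
- bot.job_done(): hands the job in, once; it reports no verdict.
Trained networks look in a picture, given as the dict that the camera call returned (one of the last four; its "shot" number tells which), for a name from the list of things; names that differ only in an ending like _2 or _b are one class to them, and where a whole thing is asked for, a point or a joint stands for the part that bears it (a point fixed in the world has none). Each returns a list of dicts, best first, with "score" (0 to 1); they miss things now and then, are a little off and sometimes report something else, mostly with a low value. They report only what shows in the picture. A call takes as long as a camera call.
- bot.trace(picture, thing): "region" (384x512 bool, what is visible of it) and "point" ([column, row] in pixels, amid what is visible of it).
The state is a dict: "clock": time; "qpos": joint angles; "qd": joint speeds; "joint_efforts": joint torques, N m; "position": TCP position; "tool_rot": TCP orientation; "force": force on the tool from outside, world axes, zero at the start; "moment": the same for the moment, N m; "grip_width": finger opening in m.
Only numpy, scipy, OpenCV 4.12 (cv2) and the standard library are available. Lean on these libraries where they do the work, as an engineer would, in place of code of your own. Each camera call takes 0.05 s, during which the arm holds its last target.

### The job

Lift the blue belt pulley by its wheel off its timber rest and set its shaft gently down on the four rollers of the green balancing stand, with the wheel midway between the two pairs of rollers. Let go while its heavy side, the brass plug, is not yet at the bottom, then stay clear until the pulley has turned by itself and come to rest with the plug lowest. Leave the yellow spare pulley where it is.

Things in the scene. Friction and masses are not known exactly. Their poses are not given: they have to be found in the camera images.
- rotor: Blue belt pulley fixed on a steel shaft, 0.7 kg. Shaft 16 mm thick, 166 mm long; wheel at its middle 100 mm across, 24 mm thick, flat faces to grip across. Origin: wheel centre on the axis; x along the shaft. Starts level, axis 68 mm up, shaft in V notches of a timber rest whose uprights stand 50 mm either side of the wheel centre and reach 3 mm above the axis.
- plug (a point): Brass plug, the heavy side: 25 mm across, let in flush (under 1 mm proud) in both faces of the blue wheel. Point: 31 mm from the shaft axis, in the wheel's middle plane. z points from the plug to the axis (straight up when the plug is lowest), x along the shaft. Starts 50 to 140 degrees from lowest.
- stand: Fixed green stand, 144 x 100 mm. Origin: on the table under its middle; x along the roller axles, as the shaft must lie (either way round). Rollers 36 mm across, at x = +-50, y = +-20 mm, axles 66 mm up; a seated shaft lies over y = 0, axis 82.5 mm up. Slightly stiff: a released pulley needs 2 to 5 s to come to rest. End plates at x = +-62 mm, 72 mm high.
- spare: A bystander: yellow pulley on a shaft, sizes as the blue one, no plug, in a second timber rest of the same kind. Origin and x axis as for the blue one.

How it is judged:
By the outcome, as a careful person would: the job done as asked, in the order asked, and still so for the second after the job is handed in, with the robot touching nothing.
It also fails if it takes over 58 s, if anything falls off the work surface, if the arm or the gripper's body presses on something with over 40 N, if the wrist force passes 120 N, or if a joint passes its speed limit or range.

## Working session

There is one attempt and no reset: what is moved stays moved. The work goes in short steps, Python scripts to look and compute and a shell command to move; the robot and the scene stay as the last step left them, time stands still between calls to the robot, and variables do not carry over. Pictures are saved under pics/ and viewed, and the job is handed in when it is done.

```bash
mkdir -p pics; cat > h.py <<'E'
import numpy as np, cv2
from workcell import bot
def K(p):
    f=384/2/np.tan(np.radians(p["vertical_fov"])/2)
    return np.array([[f,0,p["cx"]],[0,f,p["cy"]],[0,0,1.]])
def grab(n,fn=None):
    p=bot.grab_frame(n)
    if fn: cv2.imwrite("pics/"+fn,p["pixels"])
    return p
def ray(p,uv):
    u=cv2.undistortPoints(np.array([[uv]],float),K(p),np.array(p["D"],float))[0,0]
    R=np.array(p["R"]);t=np.array(p["t"])
    return -R.T@t, R.T@np.array([u[0],u[1],1.])
def onz(p,uv,z):
    o,d=ray(p,uv); return o+d*(z-o[2])/d[2]
def proj(p,X):
    R=np.array(p["R"]);t=np.array(p["t"],float)
    return cv2.projectPoints(np.array(X,float).reshape(-1,1,3),cv2.Rodrigues(R)[0],t,K(p),np.array(p["D"],float))[0].reshape(-1,2)
E
python3 - <<'E'
from h import *
s=bot.observe();print(s["clock"],s["position"],s["tool_rot"],s["grip_width"],bot.grasp_offset)
for n in("top","side"):
    p=grab(n,n+"1.png")
    o,_=ray(p,(256,192));print(n,o,p["vertical_fov"])
    for th in("rotor","plug","stand","spare"):
        for r in bot.trace(p,th)[:2]:
            ys,xs=np.nonzero(r["region"]);print(th,round(r["score"],2),r["point"],len(xs),xs.min(),xs.max(),ys.min(),ys.max())
E
```

```text
0.0 [0.23569528 0.57849792 0.23072398] [-3.14047052e+00  9.85357683e-05  2.75474054e+00] 0.08510386725371927 0.0187
top [0.43503024 0.00989141 0.95911371] 47.287257874983936
rotor 0.9 [386.5, 185.7] 1149 364 412 148 221
plug 0.7 [388.5, 185.6] 547 365 411 170 198
stand 0.93 [265.1, 199.7] 3114 241 291 163 236
spare 0.8 [129.0, 214.8] 1186 105 153 175 251
side [ 0.12389665 -0.52147873  0.61731422] 52.62402277900375
rotor 0.97 [339.0, 259.7] 2365 312 369 232 294
plug 0.57 [340.1, 259.6] 1893 312 368 236 284
stand 0.9 [251.0, 217.9] 2738 210 282 181 248
spare 0.77 [166.3, 154.3] 1118 144 190 133 171
```

```bash
python3 - <<'E'
import cv2
a=cv2.imread("pics/top1.png");b=cv2.imread("pics/side1.png")
cv2.imwrite("pics/t1a.png",cv2.resize(a[120:270,80:440],None,fx=2.2,fy=2.2,interpolation=cv2.INTER_CUBIC))
cv2.imwrite("pics/s1a.png",cv2.resize(b[110:310,120:400],None,fx=2.8,fy=2.8,interpolation=cv2.INTER_CUBIC))
E
```

```text
(no output)
```

View pics/t1a.png

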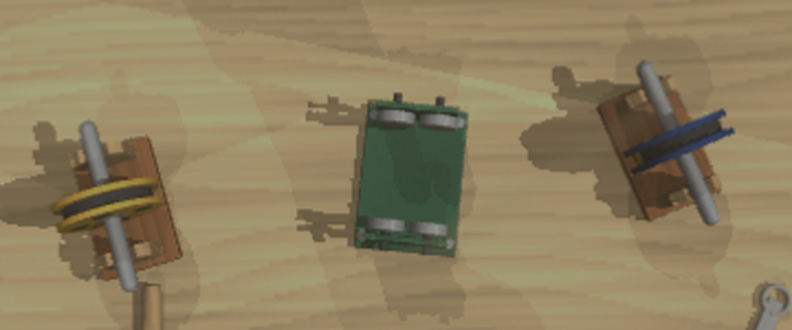

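View pics/s1a.png

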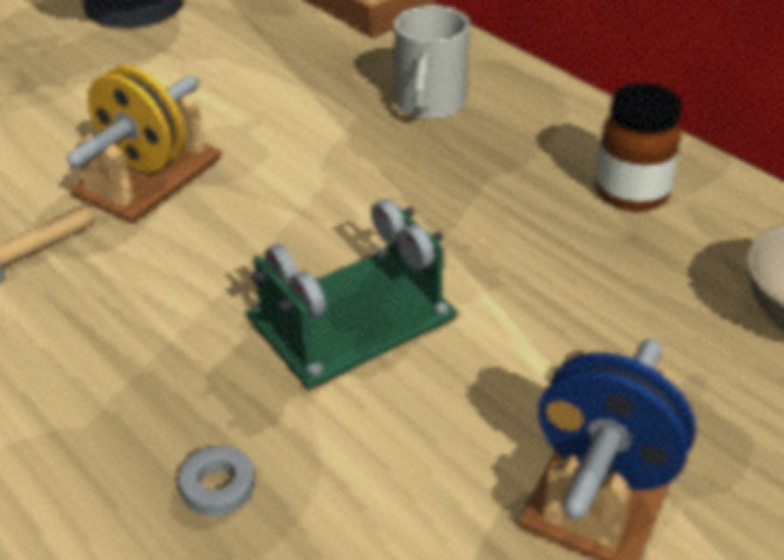

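View pics/top1.png

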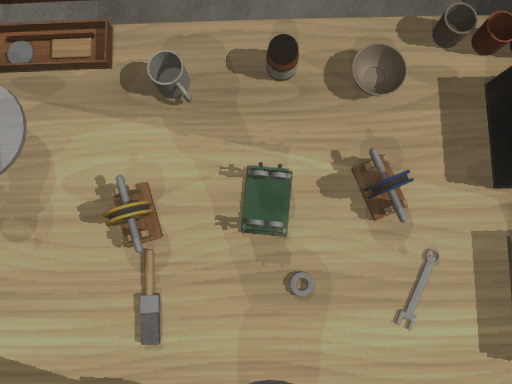

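```bash
cat >> h.py <<'E'
from scipy.optimize import minimize
def hull(m,p,X):
    q=proj(p,X); cv2.fillConvexPoly(m,cv2.convexHull(np.round(q*16).astype(np.int32)),1,cv2.LINE_8,4)
def cyl(x0,x1,r,n=40,c=(0,0)):
    a=np.linspace(0,2*np.pi,n,endpoint=False)
    return np.vstack([np.c_[np.full(n,x),c[0]+r*np.cos(a),c[1]+r*np.sin(a)] for x in(x0,x1)])
def box(x0,x1,y0,y1,z0,z1):
    return np.array([[x,y,z] for x in(x0,x1) for y in(y0,y1) for z in(z0,z1)])
ROT=[cyl(-.083,.083,.008),cyl(-.012,.012,.05)]
STA=[box(-.072,.072,-.05,.05,0,.008)]+[box(s*.062-.003,s*.062+.003,-.04,.04,0,.072) for s in(1,-1)]+[cyl(sx*.05-.005,sx*.05+.005,.018,c=(sy*.02,.066)) for sx in(1,-1) for sy in(1,-1)]
def place(X,x,y,z,yaw,pitch=0):
    c,s=np.cos(yaw),np.sin(yaw); cp,sp=np.cos(pitch),np.sin(pitch)
    R=np.array([[c,-s,0],[s,c,0],[0,0,1]])@np.array([[cp,0,sp],[0,1,0],[-sp,0,cp]])
    return X@R.T+[x,y,z]
def sil(p,parts,*pose):
    m=np.zeros((384,512),np.uint8)
    for X in parts: hull(m,p,place(X,*pose))
    return m
def fit(obs,parts,x0,z,n=None):
    def cost(v):
        c=0
        for p,reg in obs:
            m=sil(p,parts,v[0],v[1],z,v[2])>0
            c+=1-(m&reg).sum()/max((m|reg).sum(),1)
        return c/len(obs)
    best=None
    for d in(0,.1,-.1):
        S=np.array([x0,x0+[.02,0,d],x0+[0,.02,d],x0+[0,0,.25]])
        r=minimize(cost,x0,method="Nelder-Mead",options=dict(initial_simplex=S,xatol=1e-4,fatol=1e-4,maxiter=300))
        if best is None or r.fun<best.fun:best=r
    return best
E
python3 - <<'E'
from h import *
P={n:grab(n) for n in("top","side")}
for th,parts,z in(("rotor",ROT,.068),("stand",STA,0.),("spare",ROT,.068)):
    obs=[(P[n],bot.trace(P[n],th)[0]["region"]) for n in P]
    pt=bot.trace(P["top"],th)[0]["point"]
    g=onz(P["top"],pt,.068 if z else .03)
    yaw0=0 if th=="stand" else .4
    for o in(obs,obs[:1],obs[1:]):
        r=fit(o,parts,np.array([g[0],g[1],yaw0]),z)
        print(th,np.round(r.x,4),np.degrees(r.x[2]),round(r.fun,3))
        if o is obs:
            for n in P:
                m=sil(P[n],parts,r.x[0],r.x[1],z,r.x[2])
                cs,_=cv2.findContours(m,cv2.RETR_EXTERNAL,cv2.CHAIN_APPROX_NONE)
                P[n].setdefault("ov",P[n]["pixels"].copy()); cv2.drawContours(P[n]["ov"],cs,-1,(0,0,255),1)
a=cv2.resize(P["top"]["ov"][130:260,90:430],None,fx=2.3,fy=2.3);b=cv2.resize(P["side"]["ov"][120:310,130:400],None,fx=2.9,fy=2.9)
cv2.imwrite("pics/ov_t.png",a);cv2.imwrite("pics/ov_s.png",b)
E
```

```text
rotor [ 0.5458 -0.2539  0.3718] 21.303591888497333 0.128
rotor [ 0.5453 -0.2546  0.3826] 21.92023562556806 0.165
rotor [ 0.5462 -0.2526  0.3699] 21.19617951344603 0.07
stand [ 0.5237 -0.0056 -0.1182] -6.772406988392305 0.064
stand [ 0.5247 -0.0067 -0.1175] -6.732500938203257 0.036
stand [ 0.5233 -0.0021 -0.1704] -9.764811237600052 0.078
spare [0.5    0.2774 0.2604] 14.921130228887826 0.114
spare [0.5014 0.2771 0.271 ] 15.526459409260383 0.105
spare [0.4993 0.2785 0.242 ] 13.86490820239945 0.114
```

View pics/ov_t.png

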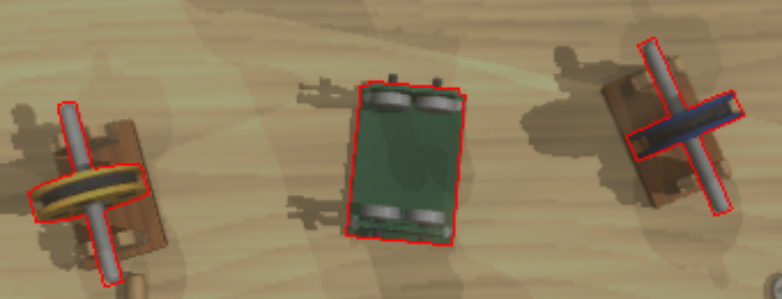

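View pics/ov_s.png

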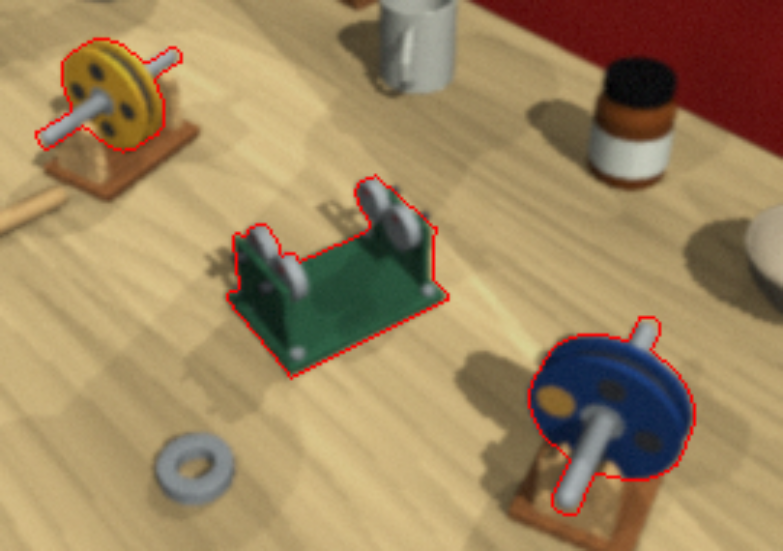

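```bash
cat >> h.py <<'E'
def plugang(p,uv,c,yaw,side=-1):
    ax=np.array([np.cos(yaw),np.sin(yaw),0]);o,d=ray(p,uv)
    c=np.array(c);f=c+side*.012*ax
    X=o+d*((f-o)@ax)/(d@ax); v=X-f
    h=v@np.array([-np.sin(yaw),np.cos(yaw),0])
    return np.degrees(np.arctan2(h,-v[2])),np.hypot(h,v[2])
def goto(x,y,z,yawdeg):
    """remaining motion in tool axes at the final yaw, in full-scale units"""
    s=bot.observe();P=s["position"];yw=s["tool_rot"][2]
    d=np.array([x,y,z])-P;a=np.radians(yawdeg)
    t=[d@[np.cos(a),np.sin(a),0],d@[np.sin(a),-np.cos(a),0],-d[2]]
    dy=(yawdeg-np.degrees(yw)+180)%360-180
    print("t",s["clock"],"P",np.round(P,4),"rpy",np.round(np.degrees(s["tool_rot"]),2),"w",round(s["grip_width"],4),"F",np.round(s["force"],1))
    print("rows-units shift",np.round(np.array(t)/.025,3),"turn rz total",round(-dy/360,4))
E
python3 - <<'E'
from h import *
p=grab("side")
hsv=cv2.cvtColor(p["pixels"],cv2.COLOR_BGR2HSV)
m=(hsv[...,0]>10)&(hsv[...,0]<28)&(hsv[...,1]>110)
m[:,:312]=0;m[:,331:]=0;m[:250]=0;m[268:]=0
ys,xs=np.nonzero(m);print(len(xs),xs.mean(),ys.mean(),xs.min(),xs.max(),ys.min(),ys.max())
for uv in((321.4,258.6),(xs.mean(),ys.mean())):print(plugang(p,uv,(.5458,-.2535,.068),.3735))
E
python3 -m handwheel '[[-1,0,0,0,0,0.0258],[-1,0,0,0,0,0.0258],[-1,0,0,0,0,0.0258],[-1,0,0,0,0,0.0258],[-1,0,0,0,0,0.0258],[-1,0,0,0,0,0],[-1,0,0,0,0,0],[-1,0,0,0,0,0]]' -1 80
python3 -c "
from h import *
goto(.5458,-.2537,.16,111.5)"
```

```text
88 321.0681818181818 258.0113636363636 315 327 254 262
(np.float64(90.93803064568493), np.float64(0.031075403441267965))
(np.float64(93.12476174922033), np.float64(0.03187945552465495))
clock: 2.1
position: [0.3558, 0.4283, 0.2313]
tool_rot: [3.142, -0.0, 1.945]
force: [0.4, -0.1, -0.3]
grip_width: 0.0853
t 2.1 P [0.3558 0.4283 0.2313] rpy [ 1.8000e+02 -1.0000e-02  1.1142e+02] w 0.0853 F [ 0.4 -0.1 -0.3]
rows-units shift [-28.168  -2.928   2.854] turn rz total -0.0002
```

```bash

python3 -m handwheel '[[-1,-0.1,0,0,0,0],[-1,-0.1,0,0,0,0],[-1,-0.1,0,0,0,0],[-1,-0.1,0,0,0,0],[-1,-0.1,0,0,0,0],[-1,-0.1,0,0,0,0],[-1,-0.1,0,0,0,0],[-1,-0.1,0,0,0,0]]'
python3 -m handwheel '[[-1,-0.1,0,0,0,0],[-1,-0.1,0,0,0,0],[-1,-0.1,0,0,0,0],[-1,-0.1,0,0,0,0],[-1,-0.1,0,0,0,0],[-1,-0.1,0,0,0,0],[-1,-0.1,0,0,0,0],[-1,-0.1,0,0,0,0]]' >/dev/null
python3 -m handwheel '[[-1,-0.1,0,0,0,0],[-1,-0.1,0,0,0,0],[-1,-0.1,0,0,0,0],[-1,-0.1,0,0,0,0],[-1,-0.1,0,0,0,0],[-1,-0.1,0,0,0,0],[-1,-0.1,0,0,0,0],[-1,-0.1,0,0,0,0]]' >/dev/null
python3 -c "
from h import *
goto(.5458,-.2537,.16,111.5)"
```

```text
clock: 3.1
position: [0.4098, 0.2345, 0.2314]
tool_rot: [3.141, -0.0, 1.944]
force: [0.5, -0.3, 0.1]
grip_width: 0.0855
t 5.1 P [ 0.518  -0.1523  0.2314] rpy [ 1.7999e+02 -1.0000e-02  1.1139e+02] w 0.0853 F [ 0.1 -0.5 -0.2]
rows-units shift [-4.18  -0.451  2.855] turn rz total -0.0003
```

```bash

python3 -m handwheel '[[-1,-0.11,0,0,0,0],[-1,-0.11,0,0,0,0],[-1,-0.11,0.5,0,0,0],[-1,-0.11,0.5,0,0,0],[-0.18,0,0.8,0,0,0],[0,0,0.8,0,0,0],[0,0,0.3,0,0,0],[0,0,0,0,0,0]]'
python3 - <<'E'
from h import *
goto(.5458,-.2537,.085,111.5)
a=grab("top");b=grab("side")
s=bot.observe();P=s["position"]
for p in(a,b):
    for r in (P,P+[0,0,.0]):
        q=proj(p,[r])[0];cv2.circle(p["pixels"],(int(q[0]),int(q[1])),2,(0,0,255),-1)
im=np.hstack([cv2.resize(a["pixels"][110:270,310:470],(400,400)),cv2.resize(b["pixels"][150:310,260:420],(400,400))])
cv2.imwrite("pics/pre.png",im)
E
```

```text
clock: 6.1
position: [0.546, -0.252, 0.1586]
tool_rot: [-3.141, -0.001, 1.945]
force: [-0.4, -0.3, 1.6]
grip_width: 0.0854
t 6.1 P [ 0.546  -0.252   0.1586] rpy [-1.7997e+02 -3.0000e-02  1.1141e+02] w 0.0854 F [-0.4 -0.3  1.6]
rows-units shift [-0.06  -0.031  2.945] turn rz total -0.0002
```

View pics/pre.png

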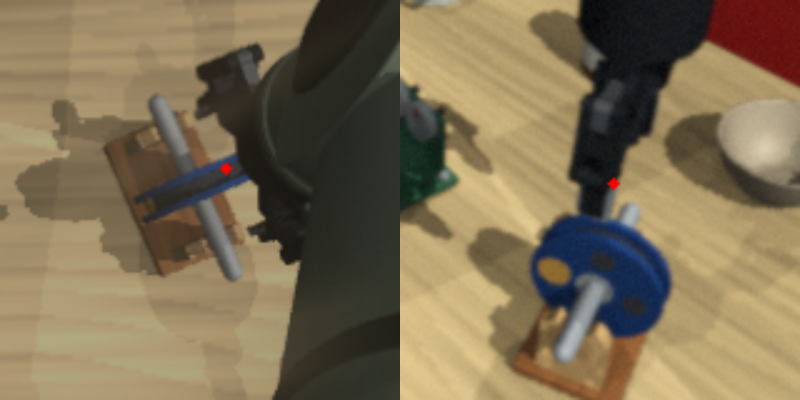

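```bash

python3 -m handwheel '[[-0.06,-0.03,0.6,0,0,0],[0,0,0.6,0,0,0],[0,0,0.6,0,0,0],[0,0,0.6,0,0,0],[0,0,0.4,0,0,0],[0,0,0.14,0,0,0],[0,0,0,0,0,0]]'
python3 - <<'E'
from h import *
goto(.5458,-.2537,.085,111.5)
a=grab("top");b=grab("side")
im=np.hstack([cv2.resize(a["pixels"][110:270,310:470],(400,400)),cv2.resize(b["pixels"][170:310,270:410],(400,400))])
cv2.imwrite("pics/down.png",im)
E
```

```text
clock: 7.08
position: [0.5462, -0.2541, 0.0853]
tool_rot: [-3.142, 0.0, 1.944]
force: [-0.8, 1.4, 0.4]
grip_width: 0.0855
t 7.075 P [ 0.5462 -0.2541  0.0853] rpy [-180.      0.    111.39] w 0.0855 F [-0.8  1.4  0.4]
rows-units shift [ 0.019 -0.008  0.012] turn rz total -0.0003
```

View pics/down.png

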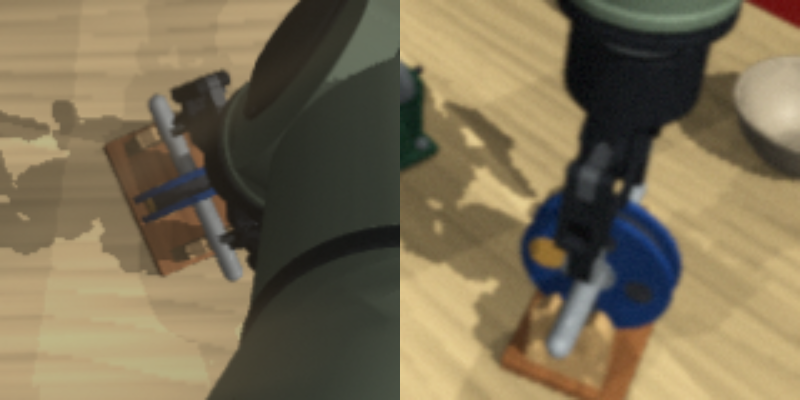

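```bash

python3 -m handwheel '[[0,0,0,0,0,0],[0,0,0,0,0,0],[0,0,0,0,0,0],[0,0,0,0,0,0],[0,0,0,0,0,0],[0,0,0,0,0,0]]' 1 60
python3 -m handwheel '[[0,0,0,0,0,0],[0,0,0,0,0,0],[0,0,0,0,0,0]]' 1 60
python3 - <<'E'
from h import *
goto(.5458,-.2537,.085,111.5)
a=grab("top");b=grab("side")
im=np.hstack([cv2.resize(a["pixels"][110:270,310:470],(400,400)),cv2.resize(b["pixels"][170:310,270:410],(400,400))])
cv2.imwrite("pics/closed.png",im)
E
```

```text
clock: 7.92
position: [0.5462, -0.254, 0.0855]
tool_rot: [3.141, 0.0, 1.944]
force: [-1.6, 0.4, 5.5]
grip_width: 0.0229
clock: 8.3
position: [0.5462, -0.254, 0.0855]
tool_rot: [3.141, 0.0, 1.944]
force: [-1.6, 0.9, 4.8]
grip_width: 0.0235
t 8.3 P [ 0.5462 -0.254   0.0855] rpy [179.99   0.   111.39] w 0.0235 F [-1.6  0.9  4.8]
rows-units shift [ 0.017 -0.009  0.018] turn rz total -0.0003
```

View pics/closed.png

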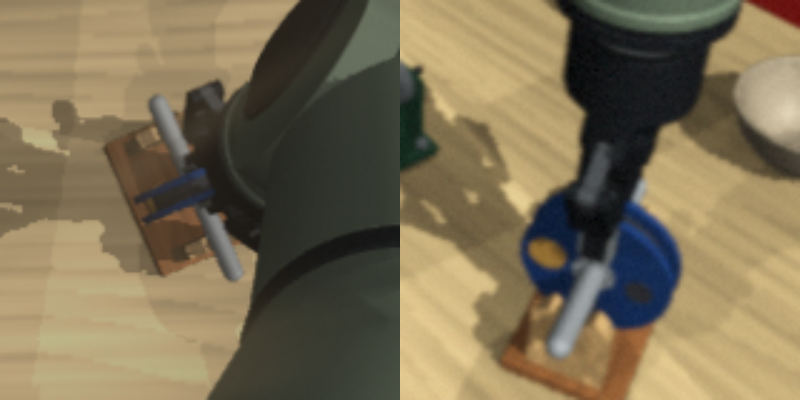

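```bash

python3 -m handwheel '[[0,0,-0.2,0,0,0],[0,0,-0.3,0,0,0],[0,0,-0.6,0,0,0],[0,0,-0.8,0,0,0],[0,0,-0.8,0,0,0],[0,0,-0.8,0,0,0],[0,0,-0.8,0,0,0],[0,0,0,0,0,0]]'
python3 - <<'E'
from h import *
goto(.524,-.0056,.2,83.25)
a=grab("top");b=grab("side")
im=np.hstack([cv2.resize(a["pixels"][110:270,310:470],(400,400)),cv2.resize(b["pixels"][150:310,260:420],(400,400))])
cv2.imwrite("pics/lift.png",im)
E
```

```text
clock: 9.4
position: [0.5468, -0.2543, 0.1946]
tool_rot: [3.139, 0.002, 1.944]
force: [-0.2, 0.6, -6.3]
grip_width: 0.0232
t 9.4 P [ 0.5468 -0.2543  0.1946] rpy [1.7987e+02 1.0000e-01 1.1139e+02] w 0.0232 F [-0.2  0.6 -6.3]
rows-units shift [ 9.772 -2.074 -0.214] turn rz total 0.0782
```

View pics/lift.png

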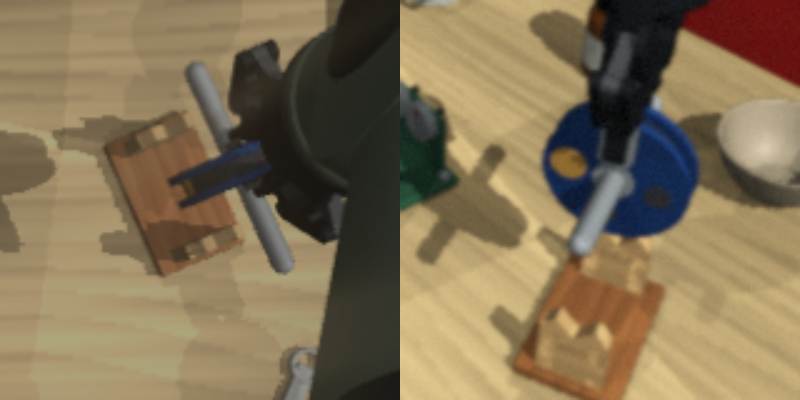

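```bash

python3 -m handwheel '[[0.5,0,0,0,0,0.0131],[0.8,0,0,0,0,0.0131],[0.8,0,0,0,0,0.013],[0.8,0,0,0,0,0.013],[0.8,0,0,0,0,0.013],[0.8,0,0,0,0,0.013],[0.8,0,0,0,0,0],[0.8,0,0,0,0,0]]'
python3 - <<'E'
from h import *
goto(.524,-.0056,.2,83.25)
E
```

```text
clock: 10.5
position: [0.5333, -0.1033, 0.192]
tool_rot: [-3.14, 0.0, 1.453]
force: [0.2, -0.4, -7.0]
grip_width: 0.0231
t 10.5 P [ 0.5333 -0.1033  0.192 ] rpy [-1.7992e+02  2.0000e-02  8.3250e+01] w 0.0231 F [ 0.2 -0.4 -7. ]
rows-units shift [ 3.838 -0.827 -0.319] turn rz total -0.0
```

```bash

python3 -m handwheel '[[0.8,-0.17,0,0,0,0],[0.8,-0.17,0,0,0,0],[0.8,-0.17,0,0,0,0],[0.8,-0.16,0,0,0,0],[0.5,-0.16,0,0,0,0],[0.14,0,0,0,0,0],[0,0,0,0,0,0],[0,0,0,0,0,0]]'
python3 - <<'E'
from h import *
goto(.524,-.0056,.2,83.25)
a=grab("top");b=grab("side")
P=bot.observe()["position"]
A={};
for n,p in(("top",a),("side",b)):
    A[n]=p["pixels"].copy()
    r=bot.trace(p,"rotor")
    if r:
        print(n,r[0]["score"],r[0]["point"],r[0]["region"].sum())
        c,_=cv2.findContours(r[0]["region"].astype(np.uint8),0,1);cv2.drawContours(A[n],c,-1,(0,255,255),1)
    m=sil(p,ROT,P[0],P[1],P[2]-.017,np.radians(83.25-90))
    c,_=cv2.findContours(m,0,1);cv2.drawContours(A[n],c,-1,(0,0,255),1)
cv2.imwrite("pics/over.png",np.hstack([cv2.resize(A["top"][110:270,190:350],(400,400)),cv2.resize(A["side"][110:270,170:330],(400,400))]))
cv2.imwrite("pics/over_raw.png",np.hstack([cv2.resize(a["pixels"][110:270,190:350],(400,400)),cv2.resize(b["pixels"][110:270,170:330],(400,400))]))
E
```

```text
clock: 11.5
position: [0.5244, -0.0071, 0.1928]
tool_rot: [3.142, 0.0, 1.452]
force: [0.4, 0.5, -7.3]
grip_width: 0.0233
t 11.5 P [ 0.5244 -0.0071  0.1928] rpy [1.800e+02 2.000e-02 8.319e+01] w 0.0233 F [ 0.4  0.5 -7.3]
rows-units shift [ 0.058 -0.023 -0.288] turn rz total -0.0002
side 0.98 [243.5, 165.9] 1548
```

View pics/over.png

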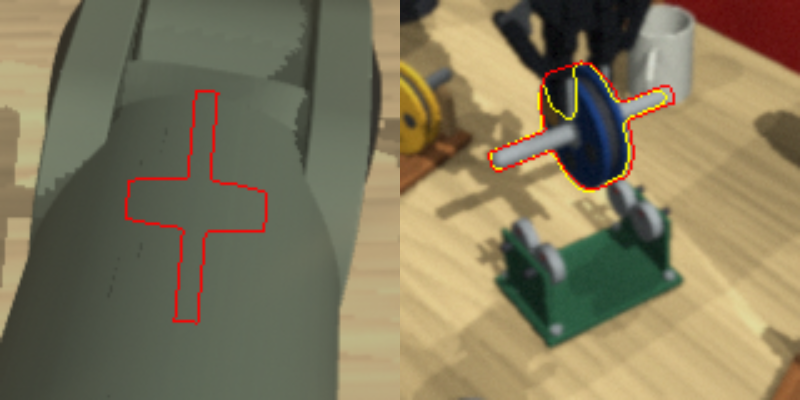

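View pics/over_raw.png

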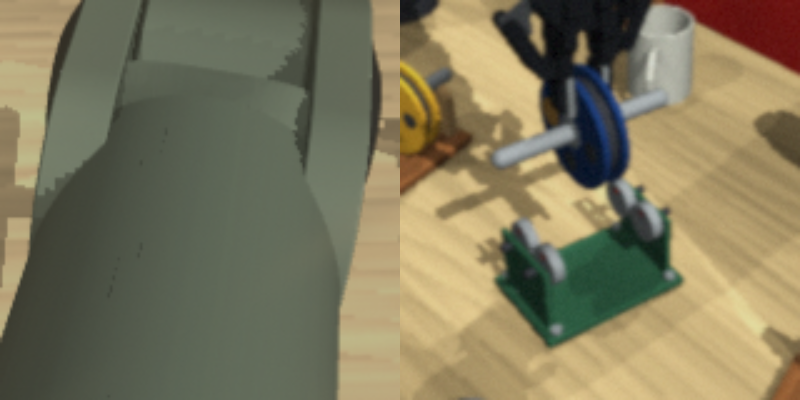

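```bash

python3 - <<'E'
from h import *
b=grab("side");P=bot.observe()["position"]
reg=bot.trace(b,"rotor")[0]["region"]
ok=np.ones_like(reg);ok[:160,226:245]=False
def cost(v):
    m=sil(b,ROT,*v)>0
    return 1-(m&reg&ok).sum()/((m|reg)&ok).sum()
x0=np.array([P[0],P[1],P[2]-.0175,np.radians(-6.75),0])
print(P,cost(x0))
for fix in([],[0],[1],[2],[2,4]):
    fr=[i for i in range(5) if i not in fix]
    f=lambda w:cost([*(np.put(t:=x0.copy(),fr,w) or t)])
    s0=x0[fr];S=np.vstack([s0]+[s0+np.eye(len(fr))[k]*(.01 if fr[k]<3 else .08) for k in range(len(fr))])
    r=minimize(f,s0,method="Nelder-Mead",options=dict(initial_simplex=S,maxiter=500,xatol=1e-5,fatol=1e-5))
    t=x0.copy();t[fr]=r.x
    print(fix,np.round((t-x0)[:3]*1000,1),np.round(np.degrees(t[3:]),2),round(r.fun,3))
# stand in side
rs=bot.trace(b,"stand")[0]["region"];rt=None
for x in((.5247,-.0067,-.1175),(.5237,-.0056,-.1182),(.5233,-.0021,-.17)):
    m=sil(b,STA,x[0],x[1],0,x[2])>0; print(x,1-(m&rs).sum()/(m|rs).sum())
A=b["pixels"].copy()
m=sil(b,STA,.524,-.006,0,-.1178);c,_=cv2.findContours(m,0,1);cv2.drawContours(A,c,-1,(0,0,255),1)
for sx in(1,-1):
  for sy in(1,-1):
    q=proj(b,place(cyl(sx*.05-.005,sx*.05+.005,.018,c=(sy*.02,.066)),.524,-.006,0,-.1178))
    cv2.polylines(A,[np.round(q[:40]).astype(int)],True,(0,255,255),1)
cv2.imwrite("pics/st.png",cv2.resize(A[165:265,190:300],None,fx=5,fy=5,interpolation=cv2.INTER_NEAREST))
E
```

```text
[ 0.52440674 -0.00658506  0.19282886] 0.17755681818181823
[] [ 2.6  7.2 -3.5] [-8.29 -1.45] 0.121
[0] [ 0.   4.6 -1.2] [-8.78 -2.29] 0.127
[1] [-2.8  0.   2.6] [-10.03  -1.71] 0.134
[2] [-0.5  3.   0. ] [-9.03 -1.87] 0.13
[2, 4] [-1.6  1.8  0. ] [-9.9  0. ] 0.139
(0.5247, -0.0067, -0.1175) 0.09732441471571907
(0.5237, -0.0056, -0.1182) 0.07366984993178716
(0.5233, -0.0021, -0.17) 0.0683701657458563
```

View pics/st.png

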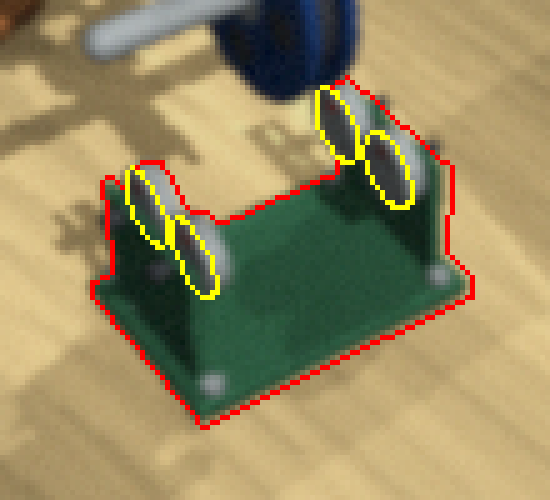

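```bash

python3 -m handwheel '[[0.04,0,0.5,0,0,0],[0,0,0.6,0,0,0],[0,0,0.6,0,0,0],[0,0,0.6,0,0,0],[0,0,0.5,0,0,0],[0,0,0.35,0,0,0],[0,0,0.2,0,0,0],[0,0,0,0,0,0]]'
python3 - <<'E'
from h import *
goto(.524,-.0056,.1,83.25)
b=grab("side");P=bot.observe()["position"]
A=b["pixels"].copy()
cv2.imwrite("pics/near_raw.png",cv2.resize(A[140:260,180:310],None,fx=5,fy=5,interpolation=cv2.INTER_CUBIC))
E
```

```text
clock: 12.85
position: [0.5245, -0.0054, 0.1089]
tool_rot: [-3.141, 0.0, 1.453]
force: [-0.5, 0.2, -6.1]
grip_width: 0.0229
t 12.85 P [ 0.5245 -0.0054  0.1089] rpy [-179.99    0.     83.24] w 0.0229 F [-0.5  0.2 -6.1]
rows-units shift [-0.011 -0.018  0.358] turn rz total -0.0
```

View pics/near_raw.png

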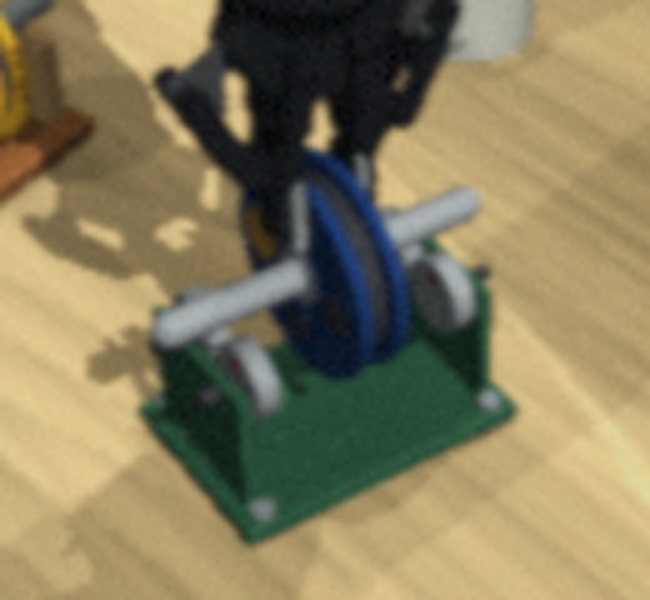

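```bash

python3 -m handwheel '[[0,0,0.08,0,0,0],[0,0,0.08,0,0,0],[0,0,0.06,0,0,0],[0,0,0,0,0,0]]'
python3 -m handwheel '[[0,0,0.03,0,0,0],[0,0,0.03,0,0,0],[0,0,0,0,0,0]]'
python3 - <<'E'
from h import *
goto(.524,-.0056,.1,83.25)
E
```

```text
clock: 13.4
position: [0.5244, -0.0053, 0.1035]
tool_rot: [-3.141, 0.0, 1.453]
force: [-0.4, 0.0, -7.1]
grip_width: 0.0233
clock: 13.78
position: [0.5245, -0.0054, 0.102]
tool_rot: [-3.142, 0.0, 1.453]
force: [0.2, 0.4, -7.4]
grip_width: 0.0232
t 13.775 P [ 0.5245 -0.0054  0.102 ] rpy [-180.      0.     83.24] w 0.0232 F [ 0.2  0.4 -7.4]
rows-units shift [-0.012 -0.017  0.081] turn rz total -0.0
```

```bash

python3 -m handwheel '[[0,0,0.03,0,0,0],[0,0,0.02,0,0,0],[0,0,0,0,0,0]]'
python3 -m handwheel '[[0,0,0.02,0,0,0],[0,0,0,0,0,0]]'
python3 - <<'E'
from h import *
goto(.524,-.0056,.1,83.25)
E
```

```text
clock: 14.15
position: [0.5245, -0.0054, 0.1008]
tool_rot: [-3.142, 0.0, 1.453]
force: [-0.1, 0.2, -7.0]
grip_width: 0.0231
clock: 14.4
position: [0.5245, -0.0053, 0.1003]
tool_rot: [3.142, -0.0, 1.453]
force: [0.7, 0.7, -6.2]
grip_width: 0.0234
t 14.4 P [ 0.5245 -0.0053  0.1003] rpy [180.    -0.    83.24] w 0.0234 F [ 0.7  0.7 -6.2]
rows-units shift [-0.015 -0.019  0.012] turn rz total -0.0
```

```bash

python3 -m handwheel '[[0,0,0.02,0,0,0],[0,0,0,0,0,0]]'
python3 -m handwheel '[[0,0,0.02,0,0,0],[0,0,0,0,0,0]]'
```

```text
clock: 14.65
position: [0.5246, -0.0053, 0.1]
tool_rot: [3.141, -0.0, 1.453]
force: [-1.6, 0.5, 2.5]
grip_width: 0.0235
clock: 14.9
position: [0.5246, -0.0053, 0.0998]
tool_rot: [3.141, -0.0, 1.453]
force: [-4.7, 1.5, 11.7]
grip_width: 0.0231
```

```bash

python3 -m handwheel '[[0,0,-0.016,0,0,0],[0,0,0,0,0,0]]'
python3 - <<'E'
from h import *
goto(.524,-.0056,.1,83.25);print(bot.observe()["moment"])
b=grab("side");P=bot.observe()["position"]
A=b["pixels"].copy()
m=sil(b,[ROT[0]],.524,-.0056,.0825,-.1178);c,_=cv2.findContours(m,0,1)
B=A.copy();cv2.drawContours(B,c,-1,(0,0,255),1)
f=lambda a:cv2.resize(a[150:250,190:290],None,fx=4,fy=4,interpolation=cv2.INTER_CUBIC)
cv2.imwrite("pics/seat.png",np.hstack([f(A),f(B)]))
E
```

```text
clock: 15.15
position: [0.5245, -0.0053, 0.0999]
tool_rot: [3.141, -0.0, 1.453]
force: [-2.5, 1.0, 7.0]
grip_width: 0.023
t 15.15 P [ 0.5245 -0.0053  0.0999] rpy [ 1.7999e+02 -1.0000e-02  8.3240e+01] w 0.023 F [-2.5  1.   7. ]
rows-units shift [-0.014 -0.02  -0.004] turn rz total -0.0
[ 0.28820867  0.64949039 -0.14262723]
```

View pics/seat.png

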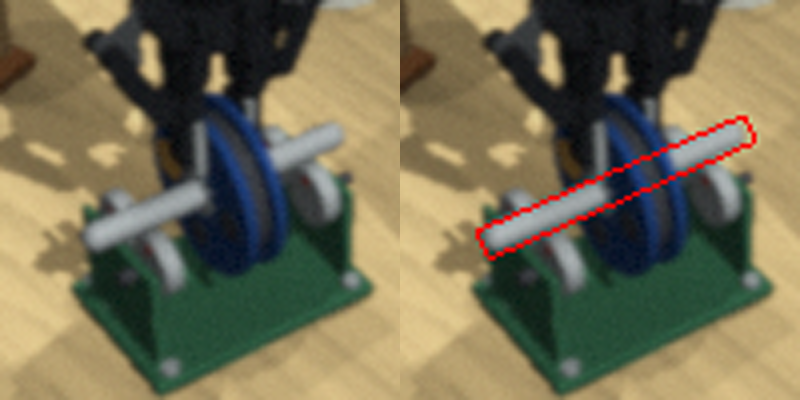

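```bash

python3 -m handwheel '[[0,0,0,0,0,0],[0,0,0,0,0,0],[0,0,0,0,0,0]]' -1
python3 - <<'E'
from h import *
b=grab("side")
cv2.imwrite("pics/rel.png",cv2.resize(b["pixels"][150:250,190:290],None,fx=5,fy=5,interpolation=cv2.INTER_CUBIC))
E
python3 -m handwheel '[[0,0,-0.2,0,0,0],[0,0,-0.4,0,0,0],[0,0,-0.8,0,0,0],[0,0,-1,0,0,0],[0,0,-1,0,0,0],[0,0,-1,0,0,0]]'
```

```text
clock: 15.58
position: [0.5246, -0.0054, 0.0997]
tool_rot: [3.141, 0.0, 1.453]
force: [1.2, -0.8, 0.7]
grip_width: 0.076
clock: 16.38
position: [0.5244, -0.0054, 0.2113]
tool_rot: [3.141, -0.0, 1.453]
force: [0.6, -0.1, 0.3]
grip_width: 0.0856
```

View pics/rel.png

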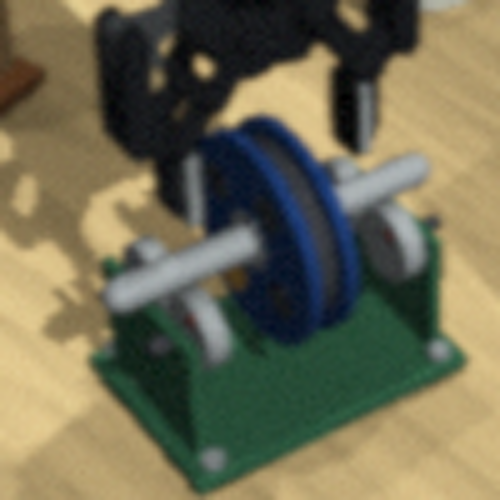

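```bash

python3 -m handwheel '[[0.3,0,-0.8,0,0,0],[0.6,0,-0.8,0,0,0],[1,0,-0.5,0,0,0],[1,0,0,0,0,0],[1,0,0,0,0,0],[1,0,0,0,0,0],[1,0,0,0,0,0],[1,0,0,0,0,0]]' >/dev/null
python3 -m handwheel '[[1,0,0,0,0,0],[1,0,0,0,0,0],[1,0,0,0,0,0],[0.5,0,0,0,0,0],[0,0,0,0,0,0],[0,0,0,0,0,0],[0,0,0,0,0,0],[0,0,0,0,0,0]]'
cat > look.py <<'E'
from h import *
import sys
a=grab("top");b=grab("side");print(bot.observe()["clock"])
f=lambda a,r,c,n:cv2.resize(a[r:r+n,c:c+n],(400,400),interpolation=cv2.INTER_CUBIC)
cv2.imwrite("pics/%s.png"%sys.argv[1],np.hstack([f(a["pixels"],150,215,100),f(b["pixels"],150,190,100)]))
obs=[]
for n,p in(("top",a),("side",b)):
    r=bot.trace(p,"rotor")
    if r and r[0]["score"]>.5: obs.append((p,r[0]["region"]));print(n,r[0]["score"],r[0]["point"])
    q=bot.trace(p,"plug");print("plug",[(round(z["score"],2),z["point"]) for z in q[:2]])
for o in [obs]+[[x] for x in obs]:
    r=fit(o,ROT,np.array([.5245,-.0054,-.118]),.0825);print(np.round(r.x,4),np.degrees(r.x[2]),round(r.fun,3))
E
python3 look.py after1
```

```text
clock: 18.38
position: [0.5552, 0.2524, 0.2623]
tool_rot: [3.141, -0.0, 1.452]
force: [0.1, -0.3, -0.8]
grip_width: 0.0853
18.475
top 0.58 [266.9, 200.8]
plug [(0.55, [266.5, 197.4])]
side 0.94 [243.3, 193.4]
plug [(0.98, [242.8, 192.0])]
[ 0.5235 -0.0052 -0.1163] -6.665680207533155 0.127
[ 0.5242 -0.0063 -0.1253] -7.176565167169901 0.156
[ 0.5238 -0.0035 -0.1282] -7.3474178482627535 0.066
```

View pics/after1.png

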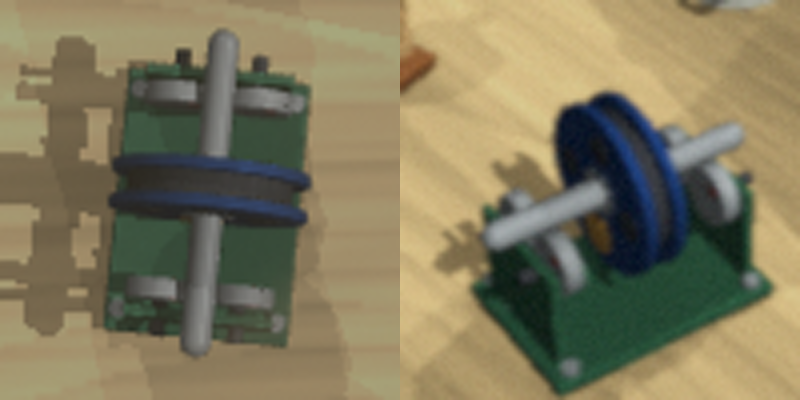

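```bash

cat > pa.py <<'E'
from h import *
p=grab("side")
hsv=cv2.cvtColor(p["pixels"],cv2.COLOR_BGR2HSV)
m=(hsv[...,0]>8)&(hsv[...,0]<30)&(hsv[...,1]>90)
# only pixels on the near wheel face
F=np.zeros(m.shape,np.uint8);hull(F,p,place(cyl(-.0121,-.012,.046),.524,-.0048,.0825,-.122))
m&=F>0
ys,xs=np.nonzero(m);print(bot.observe()["clock"],len(xs),xs.mean(),ys.mean(),plugang(p,(xs.mean(),ys.mean()),(.524,-.0048,.0825),-.122))
E
python3 pa.py
for i in 1 2 3 4 5 6; do python3 -m handwheel '[[0,0,0,0,0,0],[0,0,0,0,0,0],[0,0,0,0,0,0],[0,0,0,0,0,0],[0,0,0,0,0,0],[0,0,0,0,0,0]]' >/dev/null; python3 pa.py; done
python3 look.py after2
```

```text
18.725 36 239.05555555555554 207.63888888888889 (np.float64(9.915832325611047), np.float64(0.03379198733461856))
19.525 36 239.05555555555554 207.63888888888889 (np.float64(9.915832325611047), np.float64(0.03379198733461856))
20.325 36 239.05555555555554 207.63888888888889 (np.float64(9.915832325611047), np.float64(0.03379198733461856))
21.125 37 239.13513513513513 207.7027027027027 (np.float64(9.362010010043722), np.float64(0.033680342283541914))
21.925 36 239.05555555555554 207.63888888888889 (np.float64(9.915832325611047), np.float64(0.03379198733461856))
22.725 37 239.13513513513513 207.7027027027027 (np.float64(9.362010010043722), np.float64(0.033680342283541914))
23.525 37 239.2972972972973 207.86486486486487 (np.float64(8.213098986149083), np.float64(0.033564015600119367))
23.625
top 0.84 [267.7, 200.0]
plug [(0.57, [264.3, 198.6])]
side 0.88 [243.1, 196.7]
plug [(0.58, [244.0, 194.2])]
[ 0.5232 -0.0055 -0.1196] -6.853921636332595 0.146
[ 0.5239 -0.0072 -0.1266] -7.255235546444994 0.159
[ 0.522  -0.0036 -0.1485] -8.505670813258792 0.106
```

View pics/after2.png

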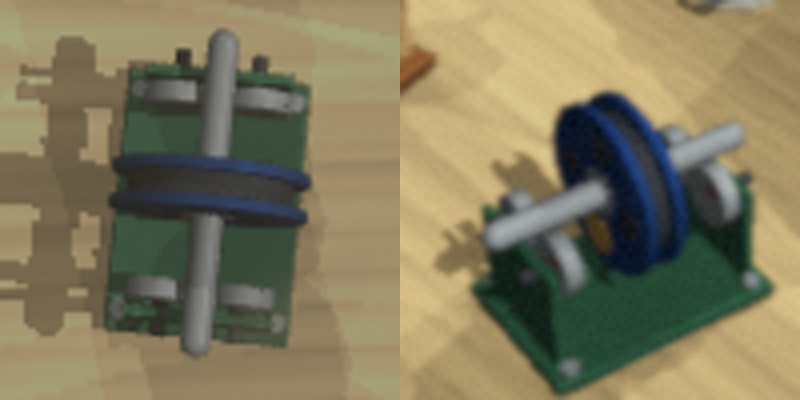

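```bash

python3 - <<'E'
from h import *
p=grab("side")
hsv=cv2.cvtColor(p["pixels"],cv2.COLOR_BGR2HSV)
m=(hsv[...,0]>8)&(hsv[...,0]<30)&(hsv[...,1]>90)
for pose in((.5235,-.0052,.0825,-.117),(.5238,-.0035,.0825,-.1282),(.522,-.0036,.0825,-.1485)):
    F=np.zeros(m.shape,np.uint8);hull(F,p,place(cyl(-.0121,-.012,.046),*pose))
    o=m&(F>0);ys,xs=np.nonzero(o);c0=np.array([xs.mean(),ys.mean()])
    out=[]
    for an in range(-20,26,5):
        a=np.radians(an);d=np.zeros(m.shape,np.uint8)
        hull(d,p,place(cyl(-.0122,-.0121,.0125,c=(.031*np.sin(a),-.031*np.cos(a))),*pose))
        s=np.zeros_like(d);hull(s,p,place(cyl(-.083,-.012,.008),*pose))
        v=(d>0)&(s==0);yy,xx=np.nonzero(v);out.append((an,len(xx),round(xx.mean(),1),round(yy.mean(),1),round((v&o).sum()/(v|o).sum(),2)))
    print(pose,len(xs),c0.round(1));print(out)
A=cv2.resize(p["pixels"][165:225,220:280],(600,600),interpolation=cv2.INTER_NEAREST)
cv2.imwrite("pics/zoom.png",A)
E
```

```text
(0.5235, -0.0052, 0.0825, -0.117) 36 [239.2 207.8]
[(-20, 58, np.float64(243.0), np.float64(210.5), np.float64(0.18)), (-15, 55, np.float64(242.1), np.float64(209.8), np.float64(0.28)), (-10, 52, np.float64(241.8), np.float64(209.8), np.float64(0.33)), (-5, 55, np.float64(240.9), np.float64(209.1), np.float64(0.49)), (0, 54, np.float64(240.3), np.float64(208.5), np.float64(0.58)), (5, 50, np.float64(239.9), np.float64(208.2), np.float64(0.69)), (10, 47, np.float64(239.2), np.float64(207.5), np.float64(0.77)), (15, 41, np.float64(238.7), np.float64(207.0), np.float64(0.75)), (20, 39, np.float64(238.5), np.float64(206.8), np.float64(0.67)), (25, 30, np.float64(238.1), np.float64(206.2), np.float64(0.53))]
(0.5238, -0.0035, 0.0825, -0.1282) 36 [239.2 207.8]
[(-20, 51, np.float64(242.2), np.float64(209.9), np.float64(0.26)), (-15, 52, np.float64(241.9), np.float64(209.7), np.float64(0.29)), (-10, 51, np.float64(241.1), np.float64(209.1), np.float64(0.45)), (-5, 49, np.float64(240.6), np.float64(208.7), np.float64(0.55)), (0, 51, np.float64(239.9), np.float64(208.0), np.float64(0.67)), (5
[... 338 characters left out ...]
036, 0.0825, -0.1485) 38 [238.7 206.9]
[(-20, 52, np.float64(241.8), np.float64(210.5), np.float64(0.32)), (-15, 51, np.float64(241.1), np.float64(210.0), np.float64(0.44)), (-10, 49, np.float64(240.4), np.float64(209.5), np.float64(0.55)), (-5, 51, np.float64(239.9), np.float64(209.0), np.float64(0.68)), (0, 51, np.float64(239.2), np.float64(208.3), np.float64(0.65)), (5, 46, np.float64(238.7), np.float64(207.9), np.float64(0.68)), (10, 45, np.float64(238.3), np.float64(207.5), np.float64(0.63)), (15, 39, np.float64(237.8), np.float64(206.9), np.float64(0.51)), (20, 34, np.float64(237.4), np.float64(206.5), np.float64(0.41)), (25, 29, np.float64(237.0), np.float64(206.1), np.float64(0.31))]
```

View pics/zoom.png

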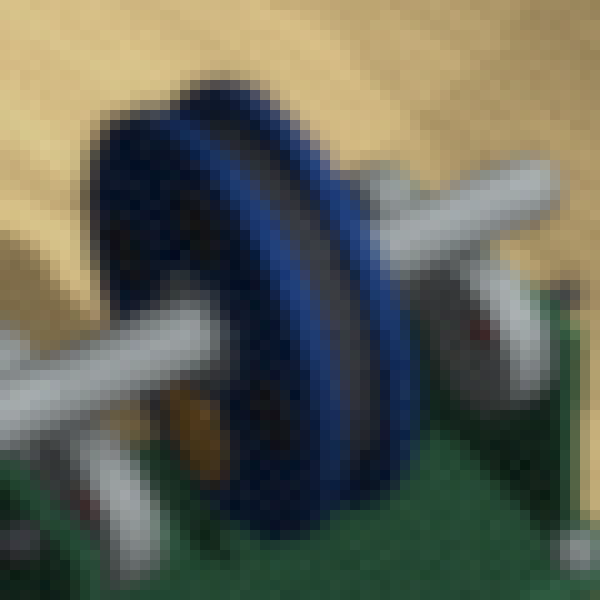

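```bash
python3 - <<'E'
from h import *
p=grab("top","final_top.png");s=bot.observe();print(s["clock"],s["force"],s["position"])
q=grab("side")
r=bot.trace(q,"spare");print(r[0]["point"] if r else None)
bot.job_done()
E
```

```text
23.925 [0.15170917 0.39648248 0.36256599] [0.55506044 0.25284045 0.26218047]
[165.0, 151.0]
the job is handed in; nothing more can be done
```

I lifted the blue pulley by its wheel, set its shaft on the four rollers of the green stand and let go. The pulley swung round by itself and came to rest with the plug at or near the bottom. I handed the job in at 23.9 s.

**Release:** the plug was about 92° from lowest when I measured it in the rest. I kept that orientation until I opened the gripper. The hardest press on the rollers was about 19 N.

**Seating:** the shaft lies over both roller pairs. The pulley fit using both cameras and the top-camera fit put the wheel about 1 mm from midway. The last side-camera fit was noisier and read about 2 mm off, partly from a calibration bias of a few millimetres and degrees in that camera.

**Plug angle:** it did not visibly move from 18.7 s to 23.5 s. Comparing the picture with a rendered plug gave 0 to 10° from lowest, depending on which wheel pose I used. Part of the plug is hidden behind the shaft, so I could not confirm an exact zero.

**Spare and arm:** I never touched the yellow pulley. Its last reported position in the side picture moved about 3 pixels from the start, and I did not check why; the gripper was hovering above it. The arm was stationary with its fingertips about 0.26 m up, with no contact force.

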